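# Pack a mould-insert set heaviest first and tuck its cover in

## Robot

A 6-joint arm with a two-finger parallel gripper is mounted at the origin on the work surface. World frame = base frame: x ahead of the robot, y to its left, z up, the work surface at z = 0. Lengths are in m, angles in rad, forces in N, time in s.
With the tool pointing down it reaches from about 0.425 to 0.95 m from the base axis. Payload 3.5 kg.
Tool frame: the origin (TCP) lies midway between the tips of the shut fingers; the grasp point (between the pads) lies 19 mm behind it; z points along the fingers, y is the line along which they close (so a half turn about z gives the same grasp; the last joint's range is limited). The gripper opens to 85 mm and grips with 20 to 120 N. Pads are 22 mm wide; open, the fingers measure 114 mm over their backs; the gripper's body (76 mm by 85 mm) begins 54 mm behind the grasp point. The pads swing forward as they close: fully open they stand 13 mm farther back than shut.
Start: joints at [-1.449, 0.286, 1.577, -0, 1.279, -0.15], TCP at [0.181, -0.65, 0.192] pointing down, gripper open.
Joint ranges: [-2.77, 2.77], [-0.9, 2.22], [0.21, 2.48], [-1.53, 4.67], [0.24, 2.81], [-2.84, 2.84]. Speed limits (rad/s): [2.79, 2.79, 3.14, 3.14, 3.14, 3.14].

## Interface

Orientations are given as a unit quaternion [x, y, z, w].
In Python, from plant import ctrl, cams, order gives the robot as it stands.
- The arm moves only by the tool move_arm, never from a script. Its argument "plan" is one flat list of numbers, 7 for each row, row after row: the shift along the world's x, y, z in mm, then the turn, a rotation vector about the world's x, y, z in degrees, then the finger opening in mm, from 0 to 85.4. A call has 1 to 12 rows; each row shifts and turns the commanded pose from where the row before left it; what a row does not reach is not made up. A row lasts 1/10 s, in which the tool goes at most 50 mm and 8.59 degrees, less where a joint would pass 70% of its speed; a pose out of reach is approached as far as the arm can. A call is refused whole if a number of a shift passes 50 or a number of a turn 8.59, either way. A call with a gripper value outside its range is refused whole. The fingers move at their own pace and stop on an object; "newtons" is the grip in N (left out, the last holds). Time passes only in rows, so rows that do not move let the fingers close. It gives the time, the measured TCP pose, the force, the opening and the grip force at its end, in the units of the state.
- ctrl.get_state(): the state, without advancing time (a new reading comes with each control period).
- cams.read_camera(name): name is "scene" or "side" or "wrist"; returns a dict with "color" (384x512x3 uint8, red, green, blue), "fov_y" (degrees; the focal length in pixels is half the picture's height over the tangent of half this angle, whatever the lens; pixels are square), "cx", "cy" (the principal point, pixels), "k1" (the pictures are not rectified: a ray, as slopes to the right and down, at radius r is drawn at 1 + k1 r^2 times it, then the intrinsics apply), "origin" and "orientation" of the camera in the world; the wrist camera has in their place "T_tool_cam" (4x4, takes a point from camera to tool coordinates, whose origin is the TCP and whose axes are the flange's). Camera axes: x right, y up, looking along -z (the intrinsics and any distortion apply to the point x, -y, -z); pixel columns grow to the right and rows downward; lengths in m; the calibration is good to about 2 mm. A picture is of the moment at which its call begins: read the wrist's pose just before it. There is no depth.
- order.sign_off(): hands the job in; it is judged then, once.
The state is a dict: "time": time; "qpos": joint angles; "dq": joint speeds; "joint_efforts": joint torques, N m; "eef_pos": TCP position; "tcp_rot": TCP orientation; "contact_force": force on the tool from outside, world axes, zero at the start; "wrist_torque": the same for the moment, N m; "opening": opening from 0.0 (shut) to 1.0 (fully open); "finger_force": force on a finger pad.
Only numpy, scipy, OpenCV 4.12 (cv2) and the standard library are available. Lean on these libraries where they do the work, as an engineer would, in place of code of your own. Each camera call takes 0.05 s, during which the arm holds its last target. There are 200 camera calls.

## Task

Pack the mould-insert set into the green case, heaviest at the bottom and lightest on top: first the dark steel mould half flat on the floor in the empty space beside the half that is already in there, then the aluminium loading plate lying flat across both halves, then the good orange moulding right way up on the plate. Then close the case with its blue cover: tilt it, tuck one long edge fully under the lip and lower it level onto the ledges. Set the parts down gently instead of dropping them, do not shift the half already packed, never let a steel half bear on the moulding, and leave the other things on the bench alone.

Things in the scene. Friction and masses are not known exactly. Their poses are not given: they have to be found in the camera images.
- case: Green plastic case, open on top, immovable. Outside 175 (x) x 246 (y) mm, inside 165 x 236 mm, walls 5 mm. Origin: centre of its underside; z up, x from the lip wall (robot's side) to the wall opposite. Floor top at z = 6 mm; three walls end at z = 87 mm, the lip wall (-x) at 98 mm. One steel mould half already stands in the +y half of its floor.
- case_seat (a point): Middle of the cover's seat (case x = 0, y = 0, z = 82 mm), axes as the case: the level of two ledges, 12 mm wide, inside the -x and +x walls. The cover's underside lies on them, centred here within 3 mm along x and 4 mm along y; its top is then flush with the three lower walls.
- case_lip (a point): Middle of the lip's edge, at its underside (case x = -64.5, y = 0, z = 94 mm), axes as the case. The lip runs along the top of the -x wall, overhangs the inside by 18 mm, is 4 mm thick, and leaves 12 mm between itself and the ledge under it.
- case_bay (a point): Middle of the empty half of the case's floor, on the floor's top (case x = 0, y = -50, z = 6 mm); axes as the case.
- packed_c (a point): Centre of the steel mould half already in the case (+y half of its floor): 64 (x) x 46 (y) x 40 (z) mm, about 0.8 kg, loose, flat top with a brass disc.
- lower_c (a point): Centre (20 mm up) of the loose dark-steel mould half to pack: block 64 (x) x 46 (y) x 40 (z) mm, about 0.8 kg, the heaviest part; flat sides, black cavity marks on top. Stands on the bench.
- plate_c (a point): Centre (6 mm up) of the aluminium loading plate: 150 (x) x 60 (y) x 12 (z) mm, about 0.27 kg, two rows of small nests on top. Lies flat on the bench.
- sample_c (a point): Centre (8 mm up) of the good orange plastic moulding: 70 (x) x 36 (y) x 16 (z) mm, 35 g, the lightest part; three small bosses with brass inserts stand 2 mm proud of its top. Lies right way up on the bench.
- cover_grip (a point): Middle of the blue cover's rib handle, half-way up it, 18 mm above the sheet's underside. The cover: a flat sheet 159 (x) x 228 (y) x 5 mm, 0.16 kg, lying on the bench; the rib, upright at its centre, is 14 (x) x 60 (y) mm and stands 26 mm above the sheet. It enters the case only with a 228 mm edge (either one) tucked under the lip first.
- reject_c (a point): Centre of a black reject moulding of the same shape as the orange one; not wanted, leave it.
- hexkey: Bystander: L-shaped steel hex key lying on the far right part of the bench, 130 mm long; origin at its middle.
- scraper: Bystander: red-handled copper scraper like a screwdriver, lying on the far part of the bench.
- spray: Bystander: upright spray can, 52 mm across, 190 mm high, on the far part of the bench; origin under its centre.
- spanner: Bystander: steel open-ended spanner lying on the far part of the bench.
- caliper: Bystander: steel caliper with a grey slide lying on the far left part of the bench.

How it is judged:
On the way, in this order (a step that is already met when the one before it is completed fails the run):
1. the steel half stands flat on the case's floor in the empty half, let go (z of lower_c in the frame of case between 0.022 and 0.03 m and x of lower_c in the frame of case between -0.06 and 0.06 m and y of lower_c in the frame of case between -0.09 and -0.02 m and angle between lower_c's own z axis and vertical below 0.06 rad and contact force between the fingers and lower below 0.3 N and linear speed of lower below 0.02 m/s), for 0.2 s.
2. the loading plate lies level on both steel halves, let go (z of plate_c in the frame of case between 0.048 and 0.056 m and angle between plate_c's own z axis and vertical below 0.05 rad and contact force between plate and lower above 0.2 N and contact force between plate and packed above 0.2 N and contact force between the fingers and plate below 0.3 N and linear speed of plate below 0.02 m/s), for 0.2 s.
3. the orange moulding lies right way up on the plate, let go (z of sample_c in the frame of case between 0.062 and 0.07 m and angle between sample_c's own z axis and vertical below 0.08 rad and contact force between sample and plate above 0.05 N and contact force between the fingers and sample below 0.3 N and linear speed of sample below 0.02 m/s), for 0.2 s.
4. the cover lies level on the ledges with one edge under the lip, let go (z of cover_grip in the frame of case between 0.097 and 0.103 m and x of cover_grip in the frame of case between -0.006 and 0.006 m and y of cover_grip in the frame of case between -0.008 and 0.008 m and angle between cover_grip's own z axis and vertical below 0.03 rad and contact force between the fingers and cover below 0.3 N and linear speed of cover below 0.02 m/s), for 0.2 s.
At the end, for the whole second after the job is handed in: Both steel halves stand on the case floor side by side; the plate lies level across both; the orange moulding lies right way up on it (heights within 4 mm); the cover lies level (0.03 rad) on both ledges, one edge under the lip (3 mm in height, 6 to 8 mm sideways); all let go, at rest (all of step 1 and all of step 2 and all of step 3 and all of step 4 and z of packed_c in the frame of case between 0.022 and 0.03 m and angle between packed_c's own z axis and vertical below 0.06 rad); the robot touches nothing.
It fails at once if the half already packed is shifted by more than 15 mm (distance of packed_c from where it was at the start of the episode above 0.015 m).
It fails at once if a part is dropped or slammed into the case: faster than 0.4 m/s in the last 15 mm before its place ((linear speed of lower above 0.4 m/s and horizontal distance between lower_c and case below 0.1 m and height (world z) of lower_c below 0.041 m) or (linear speed of plate above 0.4 m/s and horizontal distance between plate_c and case below 0.1 m and height (world z) of plate_c below 0.067 m) or (linear speed of sample above 0.4 m/s and horizontal distance between sample_c and case below 0.1 m and height (world z) of sample_c below 0.081 m)).
It fails at once if a steel half bears on the orange moulding (contact force between sample and lower above 1 N or contact force between sample and packed above 1 N).
It fails at once if another thing on the bench is moved by more than 20 mm (distance of any of reject_c, hexkey, scraper, spray, spanner, caliper from where it was at the start of the episode above 0.02 m).
It also fails if it takes over 72 s, if anything falls off the work surface, if the arm or the gripper's body presses on something with over 40 N, if the wrist force passes 120 N, or if a joint passes its speed limit or range.

## Working session

There is one attempt and no reset: what is moved stays moved. The work goes in short steps, Python scripts to look and compute and a tool call to move; the robot and the scene stay as the last step left them, time stands still between calls to the robot, and variables do not carry over. Pictures are saved under pics/ and viewed, at most 10 in all, crops included, and the job is handed in when it is done.

Besides the shell and the picture viewer there is one more tool, called after "Call:" as name(argument=value, ...), one argument or row to a line, values as JSON. move_arm: Moves the arm, as the interface text tells. Its arguments: {"type":"object","properties":{"plan":{"type":"array","items":{"type":"number"}},"newtons":{"type":"number"}},"required":["plan"]}

```bash
ls; mkdir -p pics
cat > h.py <<'E'
import numpy as np, cv2
from scipy.spatial.transform import Rotation as R
from plant import ctrl, cams, order
def look(name, f=None):
    s=ctrl.get_state(); c=cams.read_camera(name)
    if 'T_tool_cam' in c:
        T=np.array(c['T_tool_cam']); Rt=R.from_quat(s['tcp_rot']).as_matrix()
        c['R']=Rt@T[:3,:3]; c['o']=np.array(s['eef_pos'])+Rt@T[:3,3]
    else:
        o=np.array(c['orientation'],float); c['R']=R.from_quat(o).as_matrix() if o.size==4 else o.reshape(3,3)
        c['o']=np.array(c['origin'])
    c['f']=192/np.tan(np.radians(c['fov_y'])/2)
    if f: cv2.imwrite(f,c['color'][:,:,::-1])
    return c
def ray(c,uv,z):
    uv=np.atleast_2d(np.array(uv,float)); K=np.array([[c['f'],0,c['cx']],[0,c['f'],c['cy']],[0,0,1]])
    p=cv2.undistortPoints(uv[:,None],K,np.array([c['k1'],0,0,0.]))[:,0]
    d=np.c_[p[:,0],-p[:,1],-np.ones(len(p))]@c['R'].T
    return c['o']+d*((z-c['o'][2])/d[:,2])[:,None]
def proj(c,P):
    q=(np.atleast_2d(P)-c['o'])@c['R']; p=np.c_[q[:,0]/-q[:,2],q[:,1]/q[:,2]]
    p*=1+c['k1']*(p**2).sum(1)[:,None]; return p*c['f']+[c['cx'],c['cy']]
E
python3 - <<'E'
from h import *
a=look('scene','pics/scene.png');b=look('side','pics/side.png')
for c in(a,b):print(c['o'],c['R'].round(2).tolist(),c['fov_y'],c['k1'])
import pickle;pickle.dump((a,b),open('c0.pkl','wb'))
print(ctrl.get_state())
E
```

```text
pics
[ 1.23856591 -0.00499132  0.9049064 ] [[-0.01, -0.79, 0.62], [1.0, 0.01, 0.02], [-0.02, 0.62, 0.79]] 56.89313055225724 0.0017676120464399955
[ 0.5681162  -0.73229092  0.88687456] [[1.0, 0.03, -0.02], [-0.04, 0.74, -0.67], [0.0, 0.67, 0.74]] 50.14844809582934 -0.12061217331835279
{'time': 0.1, 'qpos': array([-1.44899618e+00,  2.87121214e-01,  1.57807242e+00, -2.95406893e-05,
        1.27862581e+00, -1.49997178e-01]), 'dq': array([-9.85573377e-04, -1.96634236e-03, -1.21946842e-03, -4.11610915e-05,
        4.03793263e-04,  3.61584074e-05]), 'joint_efforts': array([ 6.20028859e-04, -4.07297051e+01, -2.93697488e+01, -1.21794715e-04,
        3.43955631e-03, -7.26495216e-06]), 'eef_pos': array([ 0.18114842, -0.6495066 ,  0.19093354]), 'tcp_rot': array([ 9.90778787e-01,  1.35484889e-01,  1.55841152e-06, -1.11348060e-03]), 'contact_force': array([ 0.15749797,  0.93834936, -0.56655969]), 'wrist_torque': array([ 0.03150644,  0.00036554, -0.04254233]), 'finger_force': 0.0, 'opening': 1.0029171262336007}
```

View pics/scene.png

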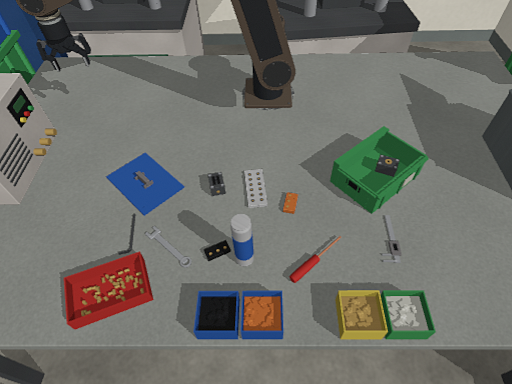

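View pics/side.png

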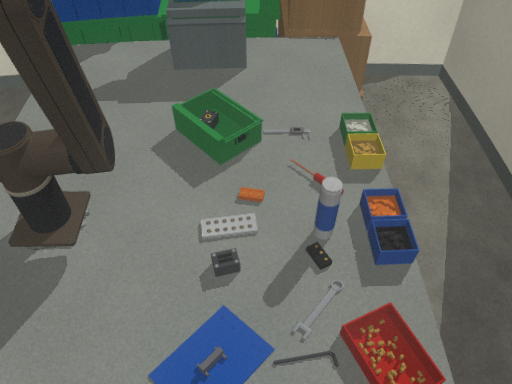

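Scene view: the cover is at (145,183), the steel half at (217,183), the plate at (255,188), the orange moulding at (290,202), and the rotated case at (380,168). The side view agrees, with the cover cut off at its bottom edge.

Run:
```python
from h import *
import pickle
a,b=pickle.load(open('c0.pkl','rb'))
def blob(c,roi,fn):
    h=cv2.cvtColor(c['color'],cv2.COLOR_RGB2HSV).astype(int); m=fn(h[...,0],h[...,1],h[...,2]).astype(np.uint8)
    k=np.zeros_like(m); x0,y0,x1,y1=roi;k[y0:y1,x0:x1]=m[y0:y1,x0:x1]
    cs,_=cv2.findContours(k,0,1); return max(cs,key=cv2.contourArea)[:,0].astype(float)
def rect(n,c,roi,fn,z):
    p=ray(c,blob(c,roi,fn),z)[:,:2]*1000
    r=cv2.minAreaRect(p.astype(np.float32)); print(n,np.round(r[0]),np.round(r[1]),round(r[2],1))
bl=lambda h,s,v:(h>100)&(h<125)&(s>130)
orr=lambda h,s,v:(h>3)&(h<18)&(s>150)
wh=lambda h,s,v:(s<30)&(v>165)
dk=lambda h,s,v:(v<100)
rect('cover s',a,(90,140,200,230),bl,.005)
rect('orange s',a,(275,185,305,220),orr,.016);rect('orange d',b,(230,180,270,210),orr,.016)
rect('plate s',a,(240,160,272,215),wh,.012);rect('plate d',b,(195,205,262,245),wh,.012)
rect('half s',a,(203,165,232,200),dk,.04);rect('half d',b,(205,245,245,280),dk,.04)
gr=lambda h,s,v:(h>50)&(h<75)&(s>120)
for n,c,roi in(('s',a,(320,120,440,220)),('d',b,(165,85,270,165))):
    q=blob(c,roi,gr); ap=cv2.approxPolyDP(cv2.convexHull(q.astype(np.float32)),3,True)[:,0]
    print(n,ap.tolist()); print(ray(c,ap,.087)[:,:2].round(3).tolist())
def crop(c,r,s):
    x0,y0,x1,y1=r;return cv2.resize(c['color'][y0:y1,x0:x1,::-1],None,fx=s,fy=s,interpolation=2)
A=[crop(a,(325,120,435,220),3.5),crop(b,(165,80,275,180),3.5),crop(a,(200,155,310,255),3.5),crop(b,(190,180,300,280),3.5)]
cv2.imwrite('pics/crop.png',cv2.resize(np.vstack([np.hstack(A[:2]),np.hstack(A[2:])]),(660,600)))
```

```text
cover s [ 481. -415.] [231. 158.] 45.9
orange s [580.  66.] [34. 76.] 77.9
orange d [574.  60.] [42. 68.] 78.0
plate s [469. -73.] [31.  3.] 1.8
plate d [490. -49.] [105.  53.] 6.2
half s [ 522. -177.] [96. 67.] 11.3
half d [ 497. -191.] [86. 81.] 9.7
s [[384.0, 127.0], [427.0, 159.0], [413.0, 179.0], [370.0, 212.0], [335.0, 185.0], [331.0, 176.0], [335.0, 160.0]]
[[0.316, 0.394], [0.467, 0.497], [0.548, 0.432], [0.668, 0.282], [0.57, 0.197], [0.534, 0.189], [0.468, 0.209]]
d [[173.0, 105.0], [215.0, 89.0], [261.0, 119.0], [259.0, 132.0], [244.0, 149.0], [217.0, 161.0], [177.0, 128.0]]
[[0.323, 0.403], [0.459, 0.491], [0.612, 0.315], [0.603, 0.25], [0.557, 0.174], [0.479, 0.125], [0.349, 0.28]]
```

View pics/crop.png

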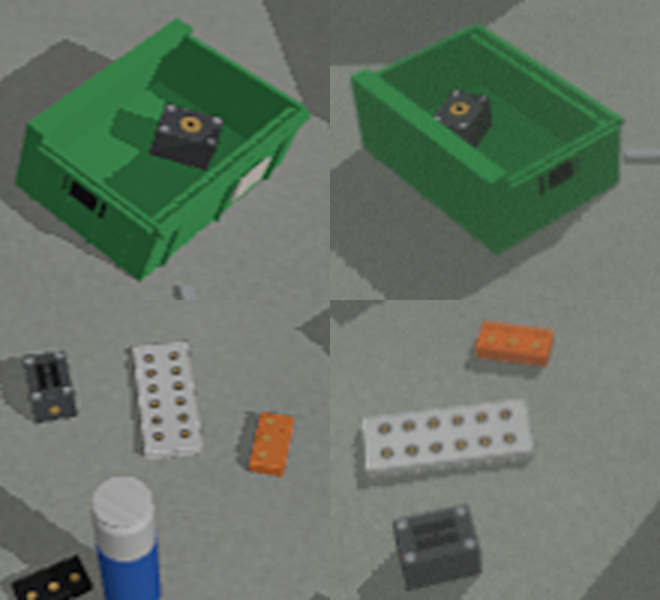

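Close crops: the case's lip wall is the long upper-left one, and the packed half sits in its far +y part. Both halves and the plate are seen upright; I read the corners from the crops below.

```bash
cat > case.py <<'E'
from h import *
import pickle
from scipy.optimize import least_squares
a,b=pickle.load(open('c0.pkl','rb'))
S=np.array([[180,20],[30,123],[307,105],[155,238]])/3+[325,120]
D=(np.array([[356,73],[500,182],[478,27],[623,122]])-[330,0])/3+[165,80]
L=np.array([[-87.5,123,98],[-87.5,-123,98],[87.5,123,87],[87.5,-123,87]])/1000
LD=L[[0,1,2,3]]
def W(p,l):
    c,s=np.cos(p[2]),np.sin(p[2]);return np.c_[p[0]+c*l[:,0]-s*l[:,1],p[1]+s*l[:,0]+c*l[:,1],l[:,2]]
f=lambda p:np.r_[(proj(a,W(p,L))-S).ravel(),(proj(b,W(p,LD))-D).ravel()]
r=least_squares(f,[.48,.3,.8]);print(r.x,np.degrees(r.x[2]),r.fun.round(1))
E
python3 case.py
python3 - <<'E'
from h import *
import pickle
a,b=pickle.load(open('c0.pkl','rb'))
s=lambda p:(np.array(p)-[0,300])/3+[200,155]
d=lambda p:(np.array(p)-[330,300])/3+[190,180]
print('plate',ray(a,s([(130,347),(186,342),(202,452),(147,457)]),.012).round(3)[:,:2].tolist(),ray(b,d([(362,417),(526,402),(532,437),(366,460)]),.012).round(3)[:,:2].tolist())
print('half',ray(a,s([(25,358),(65,352),(72,405),(33,412)]),.04).round(3)[:,:2].tolist(),ray(b,d([(395,520),(468,507),(478,548),(405,560)]),.04).round(3)[:,:2].tolist())
E
```

```text
[0.47282788 0.35070704 0.70684824] 40.499421019634255 [-1.5 -0.1 -1.6  0.9  0.4  2.3  1.4 -1.2 -0.7  0.7 -1.8  0.1  0.9 -1.6
  0.6 -1.5]
plate [[0.443, -0.085], [0.436, -0.022], [0.589, -0.005], [0.595, -0.062]] [[0.434, -0.025], [0.584, -0.012], [0.588, -0.053], [0.441, -0.074]]
half [[0.483, -0.195], [0.475, -0.153], [0.548, -0.14], [0.557, -0.18]] [[0.472, -0.157], [0.532, -0.146], [0.54, -0.187], [0.482, -0.196]]
```

Call:
move_arm(
  plan=[28, 40, 4, 0, 0, 0, 85, 28, 40, 4, 0, 0, 0, 85, 28, 40, 4, 0, 0, 0, 85, 28, 40, 4, 0, 0, 0, 85, 28, 40, 4, 0, 0, 0, 85, 28, 40, 4, 0, 0, 0, 85, 28, 40, 0, 0, 0, 0, 85, 28, 40, 0, 0, 0, -2, 85, 28, 40, 0, 0, 0, -2, 85, 28, 40, 0, 0, 0, 0, 85, 28, 40, 0, 0, 0, 0, 85, 20, 38, 0, 0, 0, 0, 85],
  newtons=80,
)

```text
time: 1.3
eef_pos: [0.5101, -0.17, 0.2158]
tcp_rot: [0.995, 0.101, -0.0, -0.0]
contact_force: [0.3, -0.3, 0.2]
opening: 0.997
finger_force: 0.0
```

Run:
```python
from h import *
c=look('wrist','pics/w1.png'); s=ctrl.get_state()
print(s['eef_pos'],s['qpos'],s['tcp_rot'],c['o'],np.array(c['T_tool_cam']).round(3).tolist(),c['fov_y'],c['k1'])
import pickle;pickle.dump(c,open('w1.pkl','wb'))
```

```text
[ 0.51190381 -0.1647824   0.21580622] [-0.50289087 -0.03613643  1.88839671  0.00518252  1.2903764   0.8597745 ] [ 9.94661230e-01  1.03162816e-01  9.91259333e-04 -2.34271949e-03] [ 0.58893923 -0.15404251  0.39651007] [[-0.001, 0.95, 0.311, 0.08], [1.0, 0.001, -0.0, 0.0], [-0.0, 0.311, -0.95, -0.181], [0.0, 0.0, 0.0, 1.0]] 59.82313768739703 -0.0767941399581908
```

View pics/w1.png

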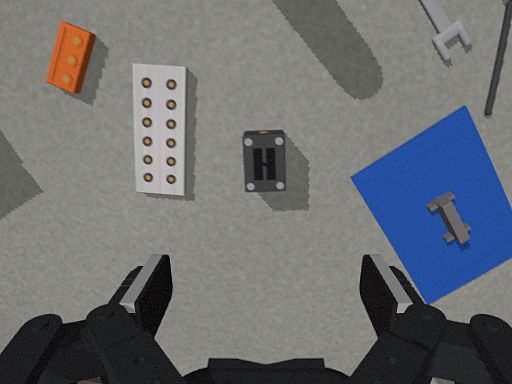

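The wrist view shows the half's bolts around (264,164), the plate's holes around (159,131), the orange bosses from (77,41) to (66,79), and the cover's corners at (351,177), (465,106) and (428,304).

Run:
```python
from h import *
import pickle;c=pickle.load(open('w1.pkl','rb'))
def show(n,uv,z):
    p=ray(c,uv,z)[:,:2];print(n,(p*1000).round(1).tolist(),'mean',(p.mean(0)*1000).round(1));return p
ang=lambda d:np.degrees(np.arctan2(d[1],d[0])).round(1)
p=show('half',[(249,142),(280,142),(279,185),(250,186)],.04);print(ang(p[0]+p[1]-p[2]-p[3]))
p=show('plate',[(146,83),(171,85),(172,180),(148,177)],.012);print(ang(p[0]+p[1]-p[2]-p[3]))
p=show('orange',[(77,41),(71,60),(66,79)],.018);print(ang(p[0]-p[2]))
p=show('cover',[(351,177),(465,106),(428,304)],.005);print(ang(p[1]-p[0]),ang(p[2]-p[0]))
s=ctrl.get_state();r=R.from_quat(s['tcp_rot']).as_matrix();print(s['eef_pos'],ang(r[:,1]),r[:,2])
```

```text
half [[526.8, -148.5], [533.4, -181.1], [486.1, -190.3], [478.5, -158.8]] mean [ 506.2 -169.7]
11.5
plate [[564.5, -23.0], [567.6, -51.0], [458.4, -65.6], [456.3, -36.4]] mean [511.7 -44. ]
7.3
orange [[595.3, 55.4], [574.4, 60.9], [553.1, 65.5]] mean [574.2  60.6]
-13.6
cover [[503.7, -278.0], [615.1, -387.9], [345.4, -441.2]] mean [ 488.1 -369. ]
-44.6 -134.1
[ 0.51190381 -0.1647824   0.21580622] -78.2 [ 0.00148857  0.00486495 -0.99998706]
```

Call:
move_arm(
  plan=[-3, 1, -30, 0, 0, 0, 85, 0, 0, -45, 0, 0, 0, 85, 0, 0, -45, 0, 0, 0, 85, 0, 0, -40, 0, 0, 0, 85, 0, 0, -30, 0, 0, 0, 85, 0, 0, -15, 0, 0, 0, 85, 0, 0, -7, 0, 0, 0, 85, 0, 0, 0, 0, 0, 0, 30, 0, 0, 0, 0, 0, 0, 30, 0, 0, 0, 0, 0, 0, 30, 0, 0, 0, 0, 0, 0, 30, 0, 0, 0, 0, 0, 0, 30],
)

```text
time: 2.55
eef_pos: [0.5068, -0.1715, 0.0051]
tcp_rot: [0.995, 0.101, 0.001, 0.0]
contact_force: [-0.4, 0.1, 0.1]
opening: 0.348
finger_force: 0.0
```

Run:
```python
from h import *
c=look('wrist','pics/w2.png');s=ctrl.get_state();print(s['eef_pos'],s['opening'],s['finger_force'],s['contact_force'])
```

```text
[ 0.50664237 -0.17140032  0.00490386] 0.35509538116687245 0.0 [0.2527677  0.27758555 0.45800306]
```

View pics/w2.png

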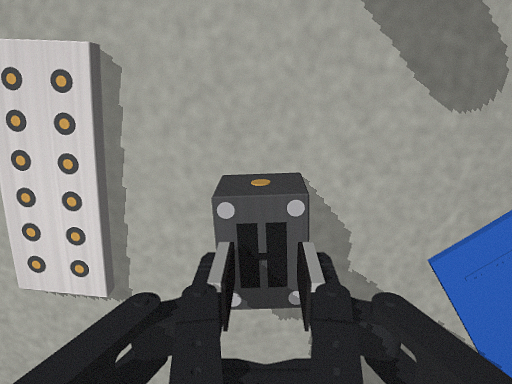

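The wrist view shows the half between the pads at (214–308, 175–300), but the gauge reads about 30 mm with no force. I'll squeeze further to find out which is right.

Call:
move_arm(
  plan=[0, 0, 0, 0, 0, 0, 0, 0, 0, 0, 0, 0, 0, 0, 0, 0, 0, 0, 0, 0, 0, 0, 0, 0, 0, 0, 0, 0],
  newtons=80,
)

```text
time: 3.0
eef_pos: [0.5062, -0.1712, 0.0042]
tcp_rot: [0.995, 0.101, -0.0, -0.0]
contact_force: [-0.5, -0.3, -0.5]
opening: 0.002
finger_force: 0.0
```

Run:
```python
from h import *
c=look('wrist');s=ctrl.get_state();print(s['eef_pos'],s['opening'],s['finger_force'],s['contact_force'])
w=cv2.imread('pics/w2.png')[160:340,190:340]
cv2.imwrite('pics/w3.png',cv2.resize(np.hstack([w,c['color'][160:340,190:340,::-1]]),None,fx=2.6,fy=2.6,interpolation=2))
```

```text
[ 0.50618124 -0.17115661  0.00413418] 0.004007302969113123 0.0 [-0.16668693 -0.01925699  0.60844055]
```

View pics/w3.png

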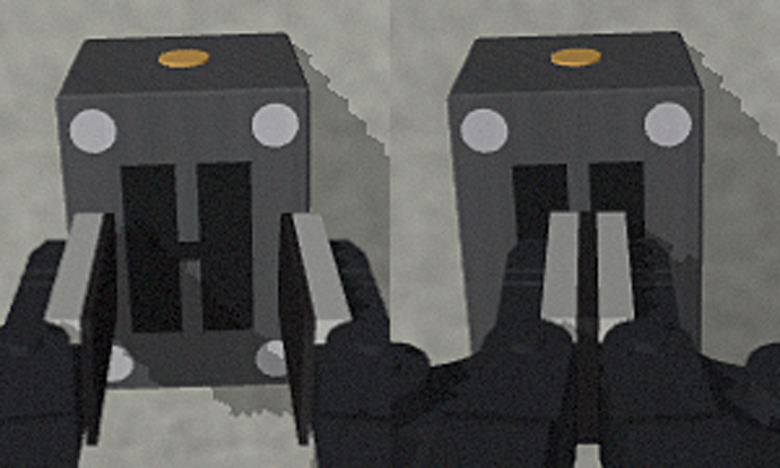

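The shut pads show in front of the block's top face. From their 30 mm gap (64 px, so about 156 mm deep) and the absence of force, the real fingertips are about 40 mm behind the stated TCP, so the fingers are above the block. I'll open, go down 35 mm more with care, and grip.

Call:
move_arm(
  plan=[0, 0, 0, 0, 0, 0, 85, 0, 0, 0, 0, 0, 0, 85, 0, 0, 0, 0, 0, 0, 85, 0, 0, -12, 0, 0, 0, 85, 0, 0, -10, 0, 0, 0, 85, 0, 0, -8, 0, 0, 0, 85, 0, 0, -5, 0, 0, 0, 85, 0, 0, 0, 0, 0, 0, 30, 0, 0, 0, 0, 0, 0, 30, 0, 0, 0, 0, 0, 0, 30, 0, 0, 0, 0, 0, 0, 30],
)

```text
time: 4.15
eef_pos: [0.5069, -0.1711, -0.0299]
tcp_rot: [0.995, 0.101, 0.001, -0.0]
contact_force: [0.1, 1.5, 1.4]
opening: 0.529
finger_force: 84.6
```

Run:
```python
from h import *
s=ctrl.get_state();print(s)
```

```text
{'time': 4.15, 'qpos': array([-5.15652108e-01,  2.80217181e-01,  2.04615710e+00,  1.03859218e-03,
        8.14248602e-01,  8.52692586e-01]), 'dq': array([ 0.00028723, -0.00129826,  0.002688  ,  0.00103018, -0.00285324,
       -0.0008967 ]), 'joint_efforts': array([-9.31285713e-01, -3.19363976e+01, -2.12626165e+01, -3.48922173e-01,
       -2.62838546e-01,  2.74123263e-02]), 'eef_pos': array([ 0.50692767, -0.17109686, -0.02994172]), 'tcp_rot': array([ 9.94916791e-01,  1.00698563e-01,  6.14077038e-04, -2.76721490e-05]), 'contact_force': array([0.09966769, 1.50944896, 1.42694545]), 'wrist_torque': array([0.45358901, 0.00058663, 0.00833492]), 'finger_force': 84.60119605064392, 'opening': 0.5289568157038453}
```

Call:
move_arm(
  plan=[0, 0, 30, 0, 0, 0, 30, 0, 0, 45, 0, 0, 0, 30, 0, 0, 45, 0, 0, 0, 30, -3, 45, 15, 0, 0, 3, 30, -3, 45, 15, 0, 0, 3, 30, -3, 45, 15, 0, 0, 3, 30, -3, 45, 15, 0, 0, 3, 30, -3, 45, 15, 0, 0, 3, 30, -3, 45, 15, 0, 0, 3, 30, -3, 45, 15, 0, 0, 3, 30, -3, 45, 15, 0, 0, 3, 30, -3, 45, 15, 0, 0, 3, 30],
)

```text
time: 5.35
eef_pos: [0.4769, 0.2349, 0.2216]
tcp_rot: [0.944, 0.331, -0.003, 0.0]
contact_force: [1.4, -0.9, -9.1]
opening: 0.526
finger_force: 85.4
```

Call:
move_arm(
  plan=[-4, 40, 20, 0, 0, 2, 30, -4, 35, 20, 0, 0, 0, 30, 0, 14, 5, 0, 0, 0, 30, 0, 0, 0, 0, 0, 0, 30, 0, 0, 0, 0, 0, 0, 30, 0, 0, 0, 0, 0, 0, 30],
)

```text
time: 5.95
eef_pos: [0.4704, 0.3211, 0.2666]
tcp_rot: [0.938, 0.346, -0.002, 0.001]
contact_force: [0.2, 0.5, -8.9]
opening: 0.526
finger_force: 85.7
```

Run:
```python
from h import *
c=look('wrist','pics/w4.png');s=ctrl.get_state();print(s['eef_pos'],s['tcp_rot'],s['opening'],s['finger_force'])
import pickle;pickle.dump(c,open('w4.pkl','wb'))
```

```text
[0.4706937  0.32119345 0.26703711] [ 9.38255153e-01  3.45938529e-01 -1.91059925e-03  3.87970724e-04] 0.5299904999286249 85.69482922554016
```

View pics/w4.png

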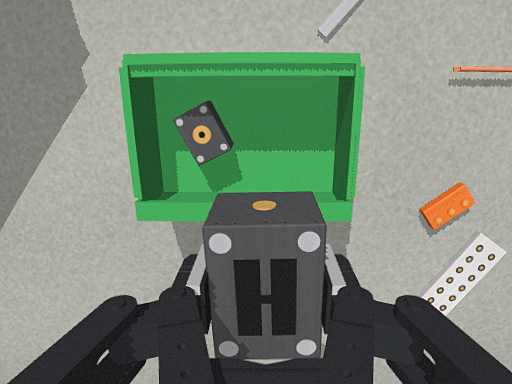

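The view shows the held half in front, and the case rim with corners near (121,55) and (360,53) and the lip band at (136–352, 202–220). The packed half has its bolts at (179,122), (203,109), (224,148) and (200,159), turned relative to the case.

Run:
```python
from h import *
import pickle
from scipy.optimize import least_squares
c=pickle.load(open('w4.pkl','rb'))
h=cv2.cvtColor(c['color'],cv2.COLOR_RGB2HSV);m=((h[...,0]>45)&(h[...,0]<80)&(h[...,1]>100)).astype(np.uint8)
m[:,:100]=0;m[:,400:]=0
for v in (60,66,215):
    xs=np.where(m[v])[0];print(v,xs.min(),xs.max())
for u in(150,190,240,300,345):
    ys=np.where(m[:,u])[0];print(u,ys.min(),ys.max())
ang=lambda d:np.degrees(np.arctan2(d[1],d[0])).round(1)
t=ray(c,[(121.5,66),(362,66)],.087);far=ray(c,[(124,54),(359,53)],.087);lip=ray(c,[(136,220.5),(352,220.5)],.098);lin=ray(c,[(137,202),(354,199)],.098)
for n,p in(('far',far),('lip',lip),('lipin',lin)):print(n,(p[:,:2]*1000).round(1).tolist(),ang(p[0]-p[1]),(np.linalg.norm(p[0]-p[1])*1000).round(1))
p=ray(c,[(179,122),(203,109),(224,148),(200,159)],.046);print((p[:,:2]*1000).round(1).tolist(),(p.mean(0)*1000).round(1),ang(p[1]-p[2]),ang(p[0]-p[3]))
M=(far.mean(0)+lip.mean(0))/2;print('case',M, np.linalg.norm(far.mean(0)-lip.mean(0)))
```

```text
60 123 360
66 123 364
215 136 351
150 54 220
190 53 220
240 52 192
300 52 191
345 53 220
far [[460.9, 503.2], [616.4, 320.5]] 130.4 239.9
lip [[321.7, 389.4], [482.4, 201.4]] 130.5 247.3
lipin [[341.5, 401.0], [502.2, 218.2]] 131.3 243.4
[[431.2, 423.0], [461.8, 410.2], [441.4, 362.4], [411.5, 376.5]] [436.5 393.   46. ] 66.9 67.0
case [0.47032207 0.35362918 0.0925    ] 0.17988456736088415
```

Call:
move_arm(
  plan=[17, -3, 0, 0, 0, 0, 30, 16, -3, -20, 0, 0, 0, 30, 0, 0, -45, 0, 0, 0, 30, 0, 0, -45, 0, 0, 0, 30, 0, 0, -45, 0, 0, 0, 30, 0, 0, -35, 0, 0, 0, 30, 0, 0, -30, 0, 0, 0, 30, 0, 0, -25, 0, 0, 0, 30, 0, 0, -18, 0, 0, 0, 30, 0, 0, -12, 0, 0, 0, 30, 0, 0, -6, 0, 0, 0, 30, 0, 0, -3, 0, 0, 0, 30],
)

```text
time: 7.2
eef_pos: [0.5049, 0.3165, -0.0148]
tcp_rot: [0.938, 0.346, 0.0, 0.0]
contact_force: [0.1, -0.1, -7.7]
opening: 0.518
finger_force: 85.5
```

Call:
move_arm(
  plan=[0, 0, -3, 0, 0, 0, 30, 0, 0, -2, 0, 0, 0, 30, 0, 0, -1, 0, 0, 0, 30, 0, 0, -1, 0, 0, 0, 30, 0, 0, 0, 0, 0, 0, 30],
)

```text
time: 7.7
eef_pos: [0.5043, 0.3169, -0.0216]
tcp_rot: [0.938, 0.347, 0.0, -0.0]
contact_force: [0.1, -0.8, -8.8]
opening: 0.53
finger_force: 85.5
```

Call:
move_arm(
  plan=[0, 0, -1, 0, 0, 0, 30, 0, 0, -1, 0, 0, 0, 30, 0, 0, -1, 0, 0, 0, 30, 0, 0, 0, 0, 0, 0, 30],
)

```text
time: 8.1
eef_pos: [0.5044, 0.3169, -0.0239]
tcp_rot: [0.938, 0.347, -0.0, -0.0]
contact_force: [-3.2, -1.9, -1.1]
opening: 0.521
finger_force: 86.4
```

Call:
move_arm(
  plan=[0, 0, 0, 0, 0, 0, 60, 0, 0, 0, 0, 0, 0, 64, 0, 0, 2, 0, 0, 0, 64, 0, 0, 15, 0, 0, 0, 64, 0, 0, 40, 0, 0, 0, 64, 0, 0, 45, 0, 0, 0, 64, 0, 0, 45, 0, 0, 0, 64, 1, -35, 25, 0, 0, -4, 64, 1, -45, 10, 0, 0, -4, 64, 1, -45, 0, 0, 0, -5, 64, 1, -45, 0, 0, 0, -5, 64, 1, -45, 0, 0, 0, -5, 75],
)

```text
time: 9.3
eef_pos: [0.5097, 0.1003, 0.1594]
tcp_rot: [0.988, 0.151, 0.002, 0.0]
contact_force: [1.1, -0.7, 0.3]
opening: 0.878
finger_force: 0.0
```

Call:
move_arm(
  plan=[1, -45, 0, 0, 0, -5, 75, 1, -45, 0, 0, 0, -5, 75, 1, -40, 0, 0, 0, 0, 75, 0, -16, 0, 0, 0, 0, 75, 0, 0, -30, 0, 0, 0, 75, 0, 0, -30, 0, 0, 0, 75, 0, 0, 0, 0, 0, 0, 75, 0, 0, 0, 0, 0, 0, 75],
)

```text
time: 10.1
eef_pos: [0.5125, -0.0442, 0.0983]
tcp_rot: [0.998, 0.066, 0.0, 0.0]
contact_force: [0.0, 1.4, 0.1]
opening: 0.88
finger_force: 0.0
```

Run:
```python
from h import *
import pickle
c=look('wrist','pics/w5.png');s=ctrl.get_state();print(s['eef_pos'],s['tcp_rot'],s['opening'])
pickle.dump(c,open('w5.pkl','wb'))
d=look('scene');cs=d['color'][120:220,325:435,::-1]
cv2.imwrite('pics/w5b.png',np.hstack([c['color'][:,:,::-1],cv2.resize(cs,(288,262),interpolation=2)] if 0 else [c['color'][:,:,::-1],cv2.copyMakeBorder(cv2.resize(cs,(288,262),interpolation=2),0,122,0,0,0)]))
```

```text
[ 0.51341628 -0.04437198  0.09928757] [9.97806455e-01 6.61824760e-02 1.38620656e-03 4.87163891e-04] 0.8767194746793352
```

View pics/w5b.png

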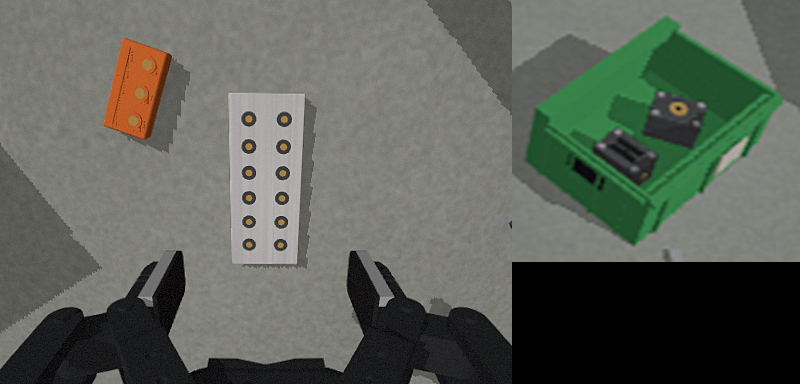

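Both halves stand in the case. The plate's holes are at (249,119), (284,119), (281,245) and (249,245), and the orange bosses at (149,65), (141,93) and (134,120).

Run:
```python
from h import *
import pickle;c=pickle.load(open('w5.pkl','rb'))
ang=lambda d:np.degrees(np.arctan2(d[1],d[0])).round(1)
p=ray(c,[(249,119),(284,119),(281,245),(249,245)],.012)*1000;print(p.mean(0).round(1),ang(p[0]+p[1]-p[2]-p[3]))
p=ray(c,[(149,65),(141,93),(134,120)],.018)*1000;print(p.round(1).tolist(),ang(p[0]-p[2]))
h=cv2.cvtColor(c['color'],cv2.COLOR_RGB2HSV);m=((h[...,0]<18)&(h[...,1]>150)&(h[...,2]>100)).astype(np.uint8);m[:,200:]=0;m[150:]=0
k=max(cv2.findContours(m,0,1)[0],key=cv2.contourArea)[:,0].astype(float);print(cv2.minAreaRect((ray(c,k,.010)[:,:2]*1000).astype(np.float32)))
```

```text
[511.5 -44.6  12. ] 6.9
[[595.3, 54.3, 18.0], [574.2, 59.6, 18.0], [553.1, 64.5, 18.0]] -13.6
((575.332763671875, 68.2696304321289), (36.22760772705078, 70.74169158935547), 77.26935577392578)
```

Call:
move_arm(
  plan=[-1, 0, -35, 0, 0, 0, 75, 0, 0, -40, 0, 0, 0, 75, 0, 0, -30, 0, 0, 0, 75, 0, 0, -15, 0, 0, 0, 75, 0, 0, -9, 0, 0, 0, 75, 0, 0, -5, 0, 0, 0, 75, 0, 0, 0, 0, 0, 0, 75, 0, 0, 0, 0, 0, 0, 75],
)

```text
time: 11.0
eef_pos: [0.5126, -0.0445, -0.0354]
tcp_rot: [0.998, 0.066, 0.001, 0.0]
contact_force: [-0.4, 0.5, 1.2]
opening: 0.882
finger_force: 0.0
```

Call:
move_arm(
  plan=[0, 0, -2, 0, 0, 0, 66, 0, 0, -1, 0, 0, 0, 50, 0, 0, 0, 0, 0, 0, 50, 0, 0, 0, 0, 0, 0, 50],
  newtons=60,
)

```text
time: 11.4
eef_pos: [0.5123, -0.0443, -0.0379]
tcp_rot: [0.998, 0.066, 0.001, 0.0]
contact_force: [-2.5, 0.2, 7.2]
opening: 0.68
finger_force: 62.2
```

Run:
```python
from h import *
c=look('wrist');s=ctrl.get_state();print(s['eef_pos'],s['tcp_rot'],s['opening'],s['finger_force'],s['contact_force'])
cv2.imwrite('pics/w6.png',c['color'][:,:,::-1])
```

```text
[ 0.51227451 -0.04436927 -0.03793315] [9.97828683e-01 6.58595307e-02 6.57261018e-04 1.00107280e-04] 0.6769949997311283 62.14959383010864 [-3.08241518  1.1404023   6.73818023]
```

Call:
move_arm(
  plan=[0, 0, 30, 0, 0, 0, 50, 0, 0, 45, 0, 0, 8.2, 50, 0, 0, 45, 0, 0, 8.2, 50, 0, 0, 45, 0, 0, 8.2, 50, -5, 45, 5, 0, 0, 8.2, 50, -5, 45, 5, 0, 0, 8.2, 50, -5, 45, 5, 0, 0, 8.2, 50, -5, 45, 5, 0, 0, 8.2, 50, -5, 45, 5, 0, 0, 8.2, 50, -5, 45, 5, 0, 0, 8.2, 50, -5, 45, 5, 0, 0, 8.2, 50, -5, 45, 5, 0, 0, 8.2, 50],
)

```text
time: 12.65
eef_pos: [0.47, 0.3173, 0.1646]
tcp_rot: [0.655, 0.755, -0.001, -0.0]
contact_force: [0.8, -0.9, -3.6]
opening: 0.674
finger_force: 67.4
```

Call:
move_arm(
  plan=[-1, 20, 0, 0, 0, 8.2, 50, 0, 18, 0, 0, 0, 8.2, 50, 0, 0, 0, 0, 0, 8.2, 50, 0, 0, 0, 0, 0, 8.2, 50, 0, 0, 0, 0, 0, 0, 50, 0, 0, 0, 0, 0, 0, 50, 0, 0, 0, 0, 0, 0, 50],
)

```text
time: 13.35
eef_pos: [0.47, 0.3535, 0.1649]
tcp_rot: [0.419, 0.908, -0.0, -0.0]
contact_force: [-0.3, -0.3, -3.0]
opening: 0.677
finger_force: 67.4
```

Run:
```python
from h import *
import pickle
c=look('wrist','pics/w7.png');s=ctrl.get_state();print(s['eef_pos'],s['tcp_rot'],s['qpos'],s['opening'],s['finger_force'],s['contact_force'])
r=R.from_quat(s['tcp_rot']).as_matrix();print(np.degrees(np.arctan2(r[1],r[0])).round(1))
pickle.dump(c,open('w7.pkl','wb'))
```

```text
[0.47012662 0.35354921 0.16502515] [ 4.18934822e-01  9.08016284e-01 -1.54903702e-04 -1.34955025e-04] [ 4.72404908e-01  1.21052178e-01  1.82050861e+00  2.22783629e-05
  1.20044223e+00 -2.33855627e-01] 0.6777094592668759 67.37736225128174 [-0.26662019 -0.58012923 -2.53777386]
[ 130.5   40.5 -155.8]
```

View pics/w7.png

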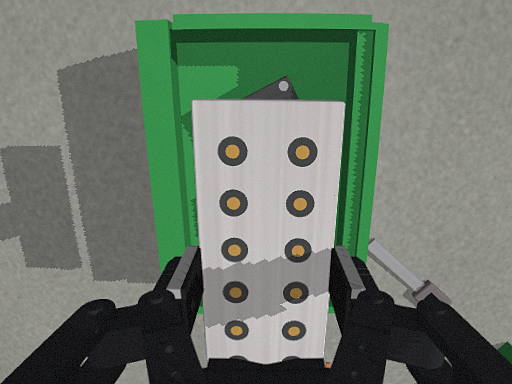

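The plate is level in the grip and the case lies straight below it, with the lip band on the left at u 137–172, the right wall's edge near u 388 and the +y wall at v 14.

```bash
cat > incase.py <<'E'
from h import *
def cc(p,C=(.471,.353),a=40.5):
    a=np.radians(a);d=(np.atleast_2d(p)[:,:2]-C)*1000;return np.c_[d@[np.cos(a),np.sin(a)],d@[-np.sin(a),np.cos(a)]].round(1)
E
python3 - <<'E'
from incase import *
import pickle;c=pickle.load(open('w7.pkl','rb'))
h=cv2.cvtColor(c['color'],cv2.COLOR_RGB2HSV);m=((h[...,0]>45)&(h[...,0]<80)&(h[...,1]>100))
L=[];Rr=[]
for v in range(30,240,30):
    xs=np.where(m[v,:420])[0];L.append((xs.min()-.5,v));Rr.append((xs.max()+.5,v))
T=[(u,np.where(m[:,u])[0].min()-.5) for u in range(190,365,30)]
print('lip-87.5',cc(ray(c,L,.098)).tolist());print('x+87.5',cc(ray(c,Rr,.087)).tolist());print('y+123',cc(ray(c,T,.087)).tolist())
E
```

```text
lip-87.5 [[-90.0, 117.9], [-90.4, 97.9], [-90.3, 77.3], [-90.2, 55.8], [-90.3, 33.3], [-90.5, 9.7], [-90.1, -15.3]]
x+87.5 [[88.8, 119.0], [88.3, 98.3], [88.7, 76.8], [88.5, 54.4], [88.3, 30.9], [88.3, 6.3], [88.4, -19.8]]
y+123 [[-53.6, 129.6], [-32.2, 129.2], [-11.0, 129.0], [10.3, 129.6], [31.5, 129.1], [52.9, 129.4]]
```

Call:
move_arm(
  plan=[0, 0, -35, 0, 0, 0, 50, 0, 0, -40, 0, 0, 0, 50, 0, 0, -30, 0, 0, 0, 50, 0, 0, -20, 0, 0, 0, 50, 0, 0, -12, 0, 0, 0, 50, 0, 0, -8, 0, 0, 0, 50, 0, 0, -5, 0, 0, 0, 50, 0, 0, -3, 0, 0, 0, 50, 0, 0, -1, 0, 0, 0, 50, 0, 0, -1, 0, 0, 0, 50, 0, 0, 0, 0, 0, 0, 50],
)

```text
time: 14.5
eef_pos: [0.4706, 0.354, 0.0108]
tcp_rot: [0.418, 0.908, 0.0, 0.0]
contact_force: [-0.2, 0.1, -3.2]
opening: 0.675
finger_force: 67.3
```

Call:
move_arm(
  plan=[0, 0, -1, 0, 0, 0, 50, 0, 0, -1, 0, 0, 0, 50, 0, 0, -1, 0, 0, 0, 50, 0, 0, 0, 0, 0, 0, 50],
)

```text
time: 14.9
eef_pos: [0.4704, 0.3539, 0.0082]
tcp_rot: [0.418, 0.908, -0.0, -0.0]
contact_force: [-2.0, -1.5, 4.1]
opening: 0.674
finger_force: 68.1
```

Call:
move_arm(
  plan=[0, 0, 0, 0, 0, 0, 70, 0, 0, 0, 0, 0, 0, 72, 0, 0, 15, 0, 0, 0, 72, 0, 0, 45, 0, 0, 0, 72, 0, 0, 45, 0, 0, 0, 72, 5, -20, 35, 0, 0, 0, 72, 15, -40, 0, 0, 0, 6, 72, 15, -40, 0, 0, 0, 6, 72, 15, -40, 0, 0, 0, 6, 72, 15, -40, 0, 0, 0, 6, 65, 15, -40, 0, 0, 0, 6, 60, 15, -40, -20, 0, 0, 6, 60],
)

```text
time: 16.1
eef_pos: [0.5688, 0.0922, 0.1319]
tcp_rot: [0.115, 0.993, 0.001, 0.005]
contact_force: [0.3, 0.6, 1.3]
opening: 0.702
finger_force: 0.0
```

Call:
move_arm(
  plan=[9, -27, -20, 0, 0, 0, 60, 0, 0, -15, 0, 0, 0, 60, 0, 0, 0, 0, 0, 0, 60, 0, 0, 0, 0, 0, 0, 60],
)

```text
time: 16.5
eef_pos: [0.5741, 0.0678, 0.0927]
tcp_rot: [0.117, 0.993, 0.0, 0.0]
contact_force: [-0.0, 0.4, 0.5]
opening: 0.701
finger_force: 0.0
```

Run:
```python
from incase import *
c=look('wrist');s=ctrl.get_state();print(s['eef_pos'],s['opening'])
d=look('scene');b=look('side')
v=np.zeros((384,800,3),np.uint8);v[:,:512]=c['color'][:,:,::-1];v[:192,512:]=cv2.resize(d['color'][120:193,325:435,::-1],(288,192),interpolation=2);v[192:,512:]=cv2.resize(b['color'][80:153,165:275,::-1],(288,192),interpolation=2)
cv2.imwrite('pics/w8.png',v)
r=R.from_quat(s['tcp_rot']).as_matrix();print(np.degrees(np.arctan2(r[1,1],r[0,1])))
h=cv2.cvtColor(c['color'],cv2.COLOR_RGB2HSV);m=((h[...,0]<18)&(h[...,1]>150)&(h[...,2]>100)).astype(np.uint8)
k=max(cv2.findContours(m,0,1)[0],key=cv2.contourArea)[:,0].astype(float)
for z in(0,.016):print(cv2.minAreaRect((ray(c,k,z)[:,:2]*1000).astype(np.float32)))
import pickle;pickle.dump((c,d,b),open('w8.pkl','wb'))
```

```text
[0.5745778  0.06795516 0.0933875 ] 0.7039961609519568
76.65274143886838
((578.0774536132812, 66.05899047851562), (37.38350296020508, 75.32720947265625), 76.97481536865234)
((573.322509765625, 67.23422241210938), (35.19578170776367, 70.91896057128906), 76.97480773925781)
```

View pics/w8.png

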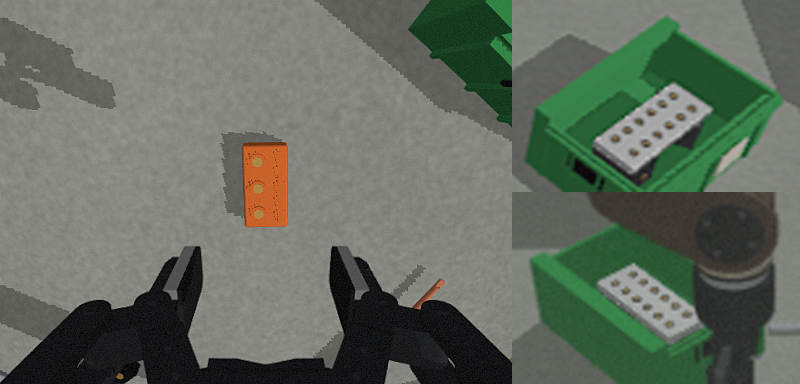

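The plate lies flat across both halves, and the orange moulding is centred at (265,185), straight ahead of the open pads. That was my tenth picture, so from here I'll work from numbers only. Now I'll pick up the moulding.

Call:
move_arm(
  plan=[-1, -1, -40, 0, 0, 0, 60, 0, 0, -35, 0, 0, 0, 60, 0, 0, -25, 0, 0, 0, 60, 0, 0, -14, 0, 0, 0, 60, 0, 0, -7, 0, 0, 0, 60, 0, 0, -3, 0, 0, 0, 50, 0, 0, 0, 0, 0, 0, 28, 0, 0, 0, 0, 0, 0, 28, 0, 0, 0, 0, 0, 0, 28, 0, 0, 0, 0, 0, 0, 28],
  newtons=25,
)

```text
time: 17.65
eef_pos: [0.5743, 0.0657, -0.0305]
tcp_rot: [0.117, 0.993, 0.0, 0.001]
contact_force: [-1.1, 0.8, 1.9]
opening: 0.411
finger_force: 26.4
```

Call:
move_arm(
  plan=[0, 0, 30, 0, 0, 0, 28, 0, 0, 45, 0, 0, 0, 28, 0, 0, 45, 0, 0, 0, 28, 0, 0, 40, 0, 0, 0, 28, -15, 40, 20, 0, 0, -6, 28, -15, 40, 10, 0, 0, -6, 28, -15, 40, 0, 0, 0, -6, 28, -15, 40, 0, 0, 0, -6, 28, -15, 40, 0, 0, 0, -6, 28, -15, 40, 0, 0, 0, -6, 28, -13, 35, 0, 0, 0, 0, 28, 0, 13, 0, 0, 0, 0, 28],
)

```text
time: 18.85
eef_pos: [0.4682, 0.3564, 0.1582]
tcp_rot: [0.416, 0.909, 0.0, -0.0]
contact_force: [0.6, -1.0, -0.5]
opening: 0.413
finger_force: 26.0
```

Call:
move_arm(
  plan=[0, 0, -30, 0, 0, 0, 28, 0, 0, -40, 0, 0, 0, 28, 0, 0, -30, 0, 0, 0, 28, 0, 0, -15, 0, 0, 0, 28, 0, 0, -8, 0, 0, 0, 28, 0, 0, -4, 0, 0, 0, 28, 0, 0, -2, 0, 0, 0, 28, 0, 0, 0, 0, 0, 0, 28],
)

```text
time: 19.65
eef_pos: [0.4713, 0.3542, 0.0305]
tcp_rot: [0.418, 0.908, 0.001, 0.001]
contact_force: [-1.4, -0.6, -0.5]
opening: 0.408
finger_force: 26.0
```

Call:
move_arm(
  plan=[0, 0, -1, 0, 0, 0, 28, 0, 0, -1, 0, 0, 0, 28, 0, 0, -1, 0, 0, 0, 28, 0, 0, 0, 0, 0, 0, 28],
)

```text
time: 20.05
eef_pos: [0.4707, 0.3541, 0.0275]
tcp_rot: [0.418, 0.908, 0.0, 0.0]
contact_force: [-1.3, -1.5, 4.7]
opening: 0.414
finger_force: 26.6
```

Call:
move_arm(
  plan=[0, 0, 0, 0, 0, 0, 50, 0, 0, 0, 0, 0, 0, 55, 0, 0, 12, 0, 0, 0, 55, 0, 0, 40, 0, 0, 0, 55, 0, 0, 45, 0, 0, 0, 55, 0, 0, 45, 0, 0, 0, 55, 0, 0, 45, 0, 0, 0, 55, 0, 0, 45, 0, 0, 0, 55, 0, 0, 30, 0, 0, 0, 55, 0, 0, 10, 0, 0, 0, 55, 0, 0, 0, 0, 0, 0, 55, 0, 0, 0, 0, 0, 0, 55],
)

```text
time: 21.25
eef_pos: [0.4694, 0.3534, 0.2959]
tcp_rot: [0.418, 0.908, -0.001, -0.001]
contact_force: [0.2, 0.0, -0.8]
opening: 0.643
finger_force: 0.0
```

Run:
```python
from incase import *
c=look('wrist','pics/w9.png');s=ctrl.get_state();print(s['eef_pos'],s['opening'])
import pickle;pickle.dump(c,open('w9.pkl','wb'))
h=cv2.cvtColor(c['color'],cv2.COLOR_RGB2HSV);m=((h[...,0]>45)&(h[...,0]<80)&(h[...,1]>100))
n,l,st,_=cv2.connectedComponentsWithStats(m.astype(np.uint8));i=1+st[1:,4].argmax();m=l==i;print(st[i])
L=[];Rr=[]
for v in range(70,230,25):
    xs=np.where(m[v])[0];L.append((xs.min()-.5,v));Rr.append((xs.max()+.5,v))
us=range(190,345,25)
T=[(u,np.where(m[:,u])[0].min()-.5) for u in us];B=[(u,np.where(m[:,u])[0].max()+.5) for u in us]
for n,q,z in(('L',L,.098),('R',Rr,.087),('T',T,.087),('B',B,.087)):print(n,cc(ray(c,q,z)).tolist(),np.round(q).tolist())
o=((h[...,0]<18)&(h[...,1]>150)&(h[...,2]>100)).astype(np.uint8);k=max(cv2.findContours(o,0,1)[0],key=cv2.contourArea)[:,0].astype(float)
print(cv2.minAreaRect(cc(ray(c,k,.074)).astype(np.float32)))
```

```text
[0.46919436 0.35322188 0.2951365 ] 0.6467883238970962
[  182    38   167   213 26518]
L [[-90.1, 96.0], [-90.7, 69.6], [-90.2, 42.3], [-89.8, 14.0], [-90.6, -15.6], [-90.3, -46.6], [-90.1, -79.1]] [[184.0, 70.0], [184.0, 95.0], [186.0, 120.0], [188.0, 145.0], [190.0, 170.0], [192.0, 195.0], [194.0, 220.0]]
R [[88.5, 96.5], [89.1, 69.4], [88.6, 41.4], [89.4, 12.2], [89.0, -18.1], [88.8, -50.0], [88.6, -83.4]] [[346.0, 70.0], [346.0, 95.0], [344.0, 120.0], [342.0, 145.0], [340.0, 170.0], [338.0, 195.0], [336.0, 220.0]]
T [[-83.9, 125.2], [-56.3, 130.0], [-29.1, 129.8], [-2.0, 129.7], [25.0, 129.8], [52.1, 130.0], [79.7, 124.2]] [[190.0, 42.0], [215.0, 38.0], [240.0, 38.0], [265.0, 38.0], [290.0, 38.0], [315.0, 38.0], [340.0, 44.0]]
B [[-92.8, -21.5], [-67.2, -121.0], [-34.6, -125.2], [-2.0, -125.1], [30.6, -125.1], [63.3, -125.1], [89.0, -26.3]] [[190.0, 172.0], [215.0, 246.0], [240.0, 250.0], [265.0, 250.0], [290.0, 250.0], [315.0, 250.0], [340.0, 176.0]]
((0.8999977111816406, 1.399993896484375), (35.19999313354492, 69.39997863769531), 0.0)
```

Call:
move_arm(
  plan=[0, -40, 0, 0, 0, -5, 55, 0, -45, 0, 0, 0, -5, 55, 0, -45, 0, 0, 0, -5, 55, 0, -45, 0, 0, 0, -5, 55, 0, -45, 0, 0, 0, -5, 55, 0, -45, 0, 0, 0, -5, 55, 0, -45, 0, 0, 0, -5, 55, 0, -45, 0, 0, 0, -5, 55, 0, -45, 0, 0, 0, -5, 55, 0, -45, 0, 0, 0, -5, 55, 0, -45, 0, 0, 0, -5, 55, 0, -45, 0, 0, 0, -5, 55],
)

```text
time: 22.5
eef_pos: [0.469, -0.1825, 0.2954]
tcp_rot: [0.817, 0.576, -0.001, -0.002]
contact_force: [0.5, 0.2, 0.4]
opening: 0.646
finger_force: 0.0
```

Call:
move_arm(
  plan=[-3, -45, -5, 0, 0, -5, 55, -3, -45, -10, 0, 0, -5, 55, -3, -45, -10, 0, 0, -5, 55, -3, -45, -10, 0, 0, -5, 55, -3, -45, -10, 0, 0, -5, 40, -2, -36, 0, 0, 0, 0, 40, 0, 0, 0, 0, 0, 0, 40, 0, 0, 0, 0, 0, 0, 40, 0, 0, 0, 0, 0, 0, 40],
)

```text
time: 23.4
eef_pos: [0.4531, -0.4409, 0.2518]
tcp_rot: [0.922, 0.388, -0.0, -0.001]
contact_force: [0.0, 0.4, 0.8]
opening: 0.469
finger_force: 0.0
```

```bash
cat > cov.py <<'E'
from incase import *
c=look('wrist','pics/w10.png');s=ctrl.get_state();print(s['eef_pos'],s['opening'])
r=R.from_quat(s['tcp_rot']).as_matrix();print('psi',np.degrees(np.arctan2(r[1,1],r[0,1])))
h=cv2.cvtColor(c['color'],cv2.COLOR_RGB2HSV);m=((h[...,0]>100)&(h[...,0]<125)&(h[...,1]>130)).astype(np.uint8)
k=max(cv2.findContours(m,0,1)[0],key=cv2.contourArea)
print(cv2.boundingRect(k),cv2.approxPolyDP(k,4,True)[:,0].tolist())
rc=cv2.minAreaRect((ray(c,k[:,0],.005)[:,:2]*1000).astype(np.float32));print(rc)
f=np.zeros_like(m);cv2.fillPoly(f,[cv2.convexHull(k)],1);g=((f==1)&(m==0)&(h[...,1]<110)&(h[...,2]>60)).astype(np.uint8)
for q in sorted(cv2.findContours(g,0,1)[0],key=cv2.contourArea)[-3:]:
    print(cv2.contourArea(q),cv2.boundingRect(q),cv2.minAreaRect((ray(c,q[:,0],.031)[:,:2]*1000).astype(np.float32)))
E
python3 cov.py
```

```text
[ 0.45336663 -0.44076696  0.25247159] 0.46710665910161203
psi -44.357364149405775
(200, 24, 134, 181) [[200, 25], [210, 204], [324, 204], [333, 24]]
((479.9400939941406, -415.7176818847656), (226.12660217285156, 158.40655517578125), 45.71670913696289)
0.0 (200, 29, 1, 11) ((495.1895751953125, -293.1216125488281), (10.542911529541016, 0.0015666484832763672), 42.97685623168945)
0.0 (203, 24, 1, 1) ((505.224853515625, -288.3377685546875), (0.0, 0.0), 0.0)
662.0 (253, 96, 29, 52) ((480.0540771484375, -415.55291748046875), (60.03089141845703, 32.667171478271484), 45.60828399658203)
```

Call:
move_arm(
  plan=[14, 13, -40, 0, 0, 0, 50, 13, 12, -45, 0, 0, 0, 50, 0, 0, -45, 0, 0, 0, 50, 0, 0, -45, 0, 0, 0, 50, 0, 0, -45, 0, 0, 0, 50, 0, 0, -30, 0, 0, 0, 50, 0, 0, -15, 0, 0, 0, 50, 0, 0, -7, 0, 0, 0, 50, 0, 0, -2, 0, 0, 0, 30, 0, 0, 0, 0, 0, 0, 5, 0, 0, 0, 0, 0, 0, 5, 0, 0, 0, 0, 0, 0, 5],
  newtons=60,
)

```text
time: 24.65
eef_pos: [0.4814, -0.4184, -0.0184]
tcp_rot: [0.922, 0.387, 0.001, 0.002]
contact_force: [0.2, 2.1, 4.1]
opening: 0.141
finger_force: 61.2
```

Call:
move_arm(
  plan=[0, 0, 0, 0, 0, 0, 5, 0, 0, 0, 0, 0, 0, 5],
)

```text
time: 24.85
eef_pos: [0.4814, -0.4184, -0.0184]
tcp_rot: [0.922, 0.387, 0.001, 0.002]
contact_force: [-0.6, 0.7, 6.4]
opening: 0.14
finger_force: 61.4
```

Call:
move_arm(
  plan=[0, 0, 15, 0, 0, 0, 5, 0, 0, 35, 0, 0, 0, 5, 0, 0, 45, 0, 0, 0, 5, 0, 0, 45, 0, 0, 0, 5, 0, 0, 45, 0, 0, 0, 5, 0, 30, 35, 0, 0, 4, 5, 0, 40, 10, 0, 0, 4, 5, 0, 40, 10, 0, 0, 4, 5, 0, 40, 0, 0, 0, 4, 5, 0, 40, 0, 0, 0, 4, 5, 0, 40, 0, 0, 0, 5, 5, 0, 40, 0, 0, 0, 5, 5],
)

```text
time: 26.05
eef_pos: [0.4795, -0.1455, 0.2194]
tcp_rot: [0.789, 0.614, 0.0, 0.0]
contact_force: [1.0, 0.1, -2.7]
opening: 0.144
finger_force: 60.4
```

Call:
move_arm(
  plan=[0, 40, 0, 0, 0, 5, 5, 0, 40, 0, 0, 0, 5, 5, 0, 40, 0, 0, 0, 5, 5, 0, 40, 0, 0, 0, 5, 5, 0, 40, 0, 0, 0, 5, 5, 0, 40, 0, 0, 0, 5, 5, 0, 40, 0, 0, 0, 5, 5, 0, 40, 0, 0, 0, 5, 5, 0, 40, 0, 0, 0, 5, 5, 0, 40, 0, 0, 0, 5, 5, 0, 40, 0, 0, 0, 4, 5, 0, 30, 0, 0, 0, 0, 5],
)

```text
time: 27.25
eef_pos: [0.4794, 0.3248, 0.2194]
tcp_rot: [0.425, 0.905, 0.0, -0.0]
contact_force: [-0.6, 0.6, -2.0]
opening: 0.14
finger_force: 60.4
```

Call:
move_arm(
  plan=[5, 10, 0, 0, 0, 0, 5, 0, 0, 0, 0, 0, 0, 5, 0, 0, 0, 0, 0, 0, 5, 0, 0, 0, 0, 0, 0, 5],
)

```text
time: 27.65
eef_pos: [0.4853, 0.3315, 0.2192]
tcp_rot: [0.427, 0.904, -0.0, 0.0]
contact_force: [-0.1, -1.1, -1.2]
opening: 0.142
finger_force: 60.4
```

```bash
cat > meas.py <<'E'
from incase import *
c=look('wrist','pics/w11.png');s=ctrl.get_state();T=np.array(s['eef_pos']);print(T,cc(T,(.4695,.3535)),s['opening'],s['contact_force'])
r=R.from_quat(s['tcp_rot']).as_matrix();print('psi',np.degrees(np.arctan2(r[1,1],r[0,1])),r[:,2])
h=cv2.cvtColor(c['color'],cv2.COLOR_RGB2HSV);m=((h[...,0]>100)&(h[...,0]<125)&(h[...,1]>130)).astype(np.uint8)
k=max(cv2.findContours(m,0,1)[0],key=cv2.contourArea)
P=(ray(c,k[:,0],T[2]+.0184+.005)-T)@r*1000   # tool frame: x along case +y, y along case +x
print('tool x max',np.percentile(P[:,0],[90,97,100]).round(1),'edges y',P[:,1].min().round(1),P[:,1].max().round(1))
for x in(30,60,90):
    q=P[abs(P[:,0]-x)<4];print(x,q[:,1].min().round(1),q[:,1].max().round(1))
for y in(-50,-25,0,25,50):
    q=P[abs(P[:,1]-y)<4];print(y,q[:,0].max().round(1))
E
python3 meas.py
```

```text
[0.48540589 0.33144939 0.21926139] [[ -2.2 -27.1]] 0.14333597390211955 [-0.0353399  -0.4921258  -2.13782746]
psi 39.47287504556976 [-1.27081594e-04 -4.21395239e-04 -9.99999903e-01]
tool x max [112.9 113.1 113.2] edges y -78.8 79.2
30 -78.7 79.0
60 -78.7 79.1
90 -78.7 79.1
-50 113.1
-25 113.1
0 112.8
25 113.1
50 113.1
```

Call:
move_arm(
  plan=[2, 20, -10, 0, 0, 0, 5, 2, 19, -20, 0, 0, 1, 5, 0, 0, 0, 5.5, -6.5, 0, 5, 0, 0, -30, 0, 0, 0, 5, 0, 0, -30, 0, 0, 0, 5, 0, 0, -20, 0, 0, 0, 5, 0, 0, 0, 0, 0, 0, 5, 0, 0, 0, 0, 0, 0, 5],
)

```text
time: 28.5
eef_pos: [0.4896, 0.3712, 0.1097]
tcp_rot: [0.417, 0.906, 0.067, 0.032]
contact_force: [0.5, -0.2, -1.3]
opening: 0.138
finger_force: 60.4
```

```bash
cat > st.py <<'E'
from incase import *
s=ctrl.get_state();T=np.array(s['eef_pos']);r=R.from_quat(s['tcp_rot']).as_matrix();a=np.radians(40.5)
Q=np.array([[np.cos(a),np.sin(a),0],[-np.sin(a),np.cos(a),0],[0,0,1]])@r
n=-Q[:,2]; X=Q[:,1]; U=np.r_[cc(T,(.4695,.3535))[0],T[2]*1000]+18.4*n
print('t',s['time'],'under C',U.round(1),'tilt',np.degrees(np.arcsin(X[2])).round(2),'yaw',np.degrees(np.arctan2(X[1],X[0])).round(2),'roll',np.degrees(np.arcsin(Q[2,0])).round(2))
print('low edge',(U-79.5*X).round(1),'high',(U+79.5*X).round(1),'F',s['contact_force'].round(1),s['wrist_torque'].round(2),s['opening'].round(3))
E
python3 st.py
```

```text
t 28.5 under C [ 24.1   0.4 127.9] tilt 8.51 yaw 0.02 roll -0.06Traceback (most recent call last):
  File "st.py", line 6, in <module>
    print('low edge',(U-79.5*X).round(1),'high',(U+79.5*X).round(1),'F',s['contact_force'].round(1),s['wrist_torque'].round(2),s['opening'].round(3))
                                                                                                                               ^^^^^^^^^^^^^^^^^^
AttributeError: 'float' object has no attribute 'round'
```

Call:
move_arm(
  plan=[0, 0, -15, 0, 0, 0, 5, 0, 0, -10, 0, 0, 0, 5, 0, 0, -5, 0, 0, 0, 5, 0, 0, -2, 0, 0, 0, 5, 0, 0, 0, 0, 0, 0, 5, 0, 0, 0, 0, 0, 0, 5],
)

```text
time: 29.1
eef_pos: [0.4895, 0.372, 0.0776]
tcp_rot: [0.417, 0.906, 0.068, 0.032]
contact_force: [-0.3, 0.3, -1.2]
opening: 0.143
finger_force: 60.4
```

```bash
sed -i "s/,s\['opening'\].round(3))/,s['opening'])/" st.py; python3 st.py
```

```text
t 29.1 under C [24.5  1.1 95.8] tilt 8.55 yaw 0.08 roll -0.06
low edge [-54.2   1.   84. ] high [103.1   1.2 107.6] F [-0.3  0.3 -1.2] [-0.08  0.11 -0.01] 0.14251576690881168
```

Call:
move_arm(
  plan=[-4, -4, 0, 0, 0, 0, 5, -4, -3, 0, 0, 0, 0, 5, -3, -3, 0, 0, 0, 0, 5, -3, -3, 0, 0, 0, 0, 5, 0, 0, 0, 0, 0, 0, 5],
)

```text
time: 29.6
eef_pos: [0.4747, 0.3584, 0.0772]
tcp_rot: [0.417, 0.906, 0.067, 0.031]
contact_force: [0.3, 0.2, -1.4]
opening: 0.142
finger_force: 60.4
```

```bash
python3 st.py
```

```text
t 29.6 under C [ 4.4  0.4 95.4] tilt 8.49 yaw 0.07 roll -0.05
low edge [-74.2   0.3  83.6] high [ 83.    0.5 107.1] F [ 0.3  0.2 -1.4] [-0.1   0.01 -0.  ] 0.141596452834976
```

Call:
move_arm(
  plan=[-2, -2, 0, 0, 0, 0, 5, -2, -1, 0, 0, 0, 0, 5, 0, 0, 0, 0, 0, 0, 5, 0, 0, 0, 0, 0, 0, 5],
)

```text
time: 30.0
eef_pos: [0.4713, 0.3558, 0.0772]
tcp_rot: [0.417, 0.906, 0.067, 0.031]
contact_force: [-0.4, 0.1, -1.9]
opening: 0.143
finger_force: 60.4
```

```bash
python3 st.py
```

```text
t 30.0 under C [ 0.2  0.6 95.4] tilt 8.52 yaw 0.08 roll -0.05
low edge [-78.4   0.5  83.7] high [ 78.8   0.7 107.2] F [-0.4  0.1 -1.9] [-0.02  0.06 -0.03] 0.14344278102766378
```

Call:
move_arm(
  plan=[-0.5, -0.4, -2.4, -1.1, 1.3, 0, 5, -0.5, -0.4, -2.4, -1.1, 1.3, 0, 5, -0.5, -0.4, -2.4, -1.1, 1.3, 0, 5, -0.5, -0.4, -2.4, -1.1, 1.3, 0, 5, -0.5, -0.4, -2.4, -1.1, 1.3, 0, 5, 0, 0, 0, 0, 0, 0, 5, 0, 0, 0, 0, 0, 0, 5],
)

```text
time: 30.7
eef_pos: [0.4687, 0.3539, 0.0649]
tcp_rot: [0.418, 0.908, -0.0, -0.0]
contact_force: [-0.5, 0.2, -0.8]
opening: 0.141
finger_force: 60.4
```

```bash
python3 st.py
```

```text
t 30.7 under C [-0.3  0.8 83.3] tilt -0.03 yaw 0.08 roll 0.01
low edge [-79.8   0.7  83.4] high [79.2  0.9 83.3] F [-0.5  0.2 -0.8] [-0.01 -0.01  0.02] 0.14143207711401562
```

Level and touching nothing. I'll lower the last millimetre.

Call:
move_arm(
  plan=[0, 0, -0.7, 0, 0, 0, 5, 0, 0, -0.7, 0, 0, 0, 5, 0, 0, -0.6, 0, 0, 0, 5, 0, 0, 0, 0, 0, 0, 5],
)

```text
time: 31.1
eef_pos: [0.4686, 0.3537, 0.0636]
tcp_rot: [0.418, 0.908, -0.0, -0.0]
contact_force: [-0.9, -1.9, 0.6]
opening: 0.142
finger_force: 60.6
```

```bash
python3 st.py
```

```text
t 31.1 under C [-0.5  0.7 82. ] tilt -0.01 yaw 0.07 roll 0.0
low edge [-80.    0.6  82. ] high [79.   0.8 82. ] F [-0.9 -1.9  0.6] [-0.16  0.15  0.03] 0.14232612319768176
```

Call:
move_arm(
  plan=[0, 0, 0, 0, 0, 0, 25, 0, 0, 0, 0, 0, 0, 45, 0, 0, 0, 0, 0, 0, 45, 0, 0, 5, 0, 0, 0, 45, 0, 0, 20, 0, 0, 0, 45, 0, 0, 40, 0, 0, 0, 45, 0, 0, 45, 0, 0, 0, 45, 0, 0, 45, 0, 0, 0, 45, 0, 0, 45, 0, 0, 0, 45, 0, 0, 20, 0, 0, 0, 45, 0, 0, 0, 0, 0, 0, 45, 0, 0, 0, 0, 0, 0, 45],
)

```text
time: 32.3
eef_pos: [0.4685, 0.3537, 0.2829]
tcp_rot: [0.418, 0.908, -0.0, -0.0]
contact_force: [-0.4, -0.9, -0.7]
opening: 0.533
finger_force: 0.0
```

Run:
```python
from incase import *
c=look('wrist','pics/w12.png');s=ctrl.get_state();print(s['eef_pos'],s['time'],s['opening'])
h=cv2.cvtColor(c['color'],cv2.COLOR_RGB2HSV);m=((h[...,0]>100)&(h[...,0]<125)&(h[...,1]>130)).astype(np.uint8)
k=max(cv2.findContours(m,0,1)[0],key=cv2.contourArea)
P=cc(ray(c,k[:,0],.087),(.4695,.3535)); print(cv2.approxPolyDP(k,4,True)[:,0].tolist(),P.min(0),P.max(0))
f=np.zeros_like(m);cv2.fillPoly(f,[cv2.convexHull(k)],1);g=((f==1)&(m==0)&(h[...,1]<110)&(h[...,2]>60)).astype(np.uint8)
q=max(cv2.findContours(g,0,1)[0],key=cv2.contourArea);print(cv2.contourArea(q),cv2.minAreaRect(cc(ray(c,q[:,0],.113),(.4695,.3535)).astype(np.float32)))
for n in('scene','side'):
    d=look(n);h=cv2.cvtColor(d['color'],cv2.COLOR_RGB2HSV);m=((h[...,0]>100)&(h[...,0]<125)&(h[...,1]>130)).astype(np.uint8)
    if n=='scene': m[225:]=0;m[:,:320]=0
    else: m[175:]=0;m[:80]=0;m[:,:160]=0;m[:,280:]=0
    k=max(cv2.findContours(m,0,1)[0],key=cv2.contourArea);k2=cv2.approxPolyDP(k,3,True)[:,0];print(n,k2.tolist(),cc(ray(d,k2,.087),(.4695,.3535)).tolist())
```

```text
[0.46800803 0.3533722  0.28134098] 32.35 0.5265187630543751
[[202, 52], [212, 243], [328, 243], [340, 52]] [ -68.1 -112.7] [ 79.3 114.2]
843.0 ((-0.39999961853027344, 2.3000011444091797), (61.20000076293945, 32.599998474121094), 90.0)
scene [[387, 133], [340, 165], [377, 193], [423, 157]] [[-65.1, 113.7], [-70.2, -112.8], [74.5, -114.7], [77.7, 108.6]]
side [[183, 105], [224, 137], [257, 119], [214, 90]] [[-54.8, 109.7], [-59.1, -111.4], [74.1, -113.3], [75.2, 108.8]]
```

The cover is level, its -x edge hidden by the lip and its +x edge 3 mm from the wall. The arm is clear of it. Handing in.

```bash
python3 -c "
from plant import order
print(order.sign_off())"
```

```text
the job is handed in; nothing more can be done
None
```

The job is handed in, but the judge's verdict was not shown: steel half, plate and orange moulding are stacked in the case, and the cover measured level on its ledges with one edge under the lip at 32 s of 72.

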